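# Turn the model-railway turntable and shunt the engine home

### The arm

A 6-joint arm with a two-finger parallel gripper is mounted at the origin on the work surface. World frame = base frame: x ahead of the robot, y to its left, z up, the work surface at z = 0. Lengths are in mm, angles in rad, forces in N, time in s.
With the tool pointing down it reaches from about 275 to 750 mm from the base axis. Payload 10.2 kg.
Tool frame: the origin (TCP) lies on the front face of the gripper's body, between the roots of the fingers; the fingertips stand 73 mm ahead of it and the grasp point (between the pads) lies 54 mm ahead of it; z points along the fingers, y is the line along which they close (so a half turn about z gives the same grasp; the last joint's range is limited). The gripper opens to 85 mm and grips with 20 to 120 N. Pads are 22 mm wide; open, the fingers measure 114 mm over their backs; the gripper's body (76 mm by 85 mm) begins 54 mm behind the grasp point. The pads swing forward as they close: fully open they stand 13 mm farther back than shut.
Start: joints at [-1.486, 0.313, 1.498, -0, 1.331, -0.223], TCP at [159.043, -500.337, 303.894] pointing down, gripper open.
Joint ranges: [-2.94, 2.94], [-0.97, 2.17], [0.19, 2.56], [-1.23, 4.37], [0.02, 3.11], [-2.88, 2.88]. Speed limits (rad/s): [2.39, 2.39, 3.01, 3.14, 3.14, 3.14].

### API

Orientations are given as a unit quaternion [w, x, y, z].
In Python, from rig import * gives the robot as it stands.
- The arm moves only by the tool step_arm, never from a script. Its argument "plan" is a list of rows, each an object with "offset": the shift along the tool's x, y, z in cm, a list of three; "rot": the turn, a rotation vector about the tool's x, y, z in degrees, a list of three; "gripper": the finger opening in cm, from 0 to 8.54. In form: [{"offset": [x, y, z], "rot": [wx, wy, wz], "gripper": gripper}, ...]. A call has 1 to 12 rows; each row is the pose to reach, as a shift and turn from the pose commanded when the call began, along the tool's axes at that moment; what a row does not reach only later rows make up. A row lasts 1/10 s, in which the tool goes at most 50 mm and 8.59 degrees, less where a joint would pass 70% of its speed; a pose out of reach is approached as far as the arm can. A call with a gripper value outside its range is refused whole. The fingers move at their own pace and stop on an object; "squeeze" is the grip in N (left out, the last holds). Time passes only in rows, so rows that repeat a pose let the fingers close. It gives the time, the measured TCP pose, the force, the opening and the grip force at its end, in the units of the state.
- sense(): the state, without advancing time (a new reading comes with each control period).
- capture(name): name is "side" or "top"; returns a dict with "color" (384x512x3 uint8, red, green, blue), "depth" (384x512 float32, mm along the optical axis (not along the pixel's ray), 0 where there is no reading), "vertical_fov" (degrees; the focal length in pixels is half the picture's height over the tangent of half this angle, whatever the lens; pixels are square), "cx", "cy" (the principal point, pixels), "rvec" (rotation vector, rad) and "tvec" (3), from world to camera coordinates, as OpenCV has them. Camera axes: x right, y down, z forward; pixel columns grow to the right and rows downward; lengths in mm; the calibration is good to about 2 mm. A picture is of the moment at which its call begins.
- finish_job(): hands the job in; it is judged then, once.
The state is a dict: "time_s": time; "joints": joint angles; "dq": joint speeds; "tau": joint torques, N m; "eef_pos": TCP position; "ee_rot": TCP orientation; "force": force on the tool from outside, world axes, zero at the start; "wrist_torque": the same for the moment, N m; "grip_width": opening from 0.0 (shut) to 1.0 (fully open); "grip_force": force on a finger pad.
Only numpy, scipy, OpenCV 4.12 (cv2) and the standard library are available. Lean on these libraries where they do the work, as an engineer would, in place of code of your own. Each camera call takes 0.05 s, during which the arm holds its last target. There are 200 camera calls.

### The job

Turn the model turntable, by pushing the brass post on its bridge, until the bridge's open end lines up with the track that has the green lamp at its end. Then push the little yellow engine off the bridge along that track until it stands against the red buffer stop in front of the green lamp. Only push it: the engine must never be lifted, tipped or taken off the rails, and the two parked wagons and the screwdriver stay where they are.

Things in the scene. Friction and masses are not known exactly. Their poses are not given: they have to be found in the camera images.
- layout: fixed model-railway board, 600 x 600 mm, upper face 12 mm above the table. Origin: at table height on the turntable's pivot axis. Four tracks fan out radially from the pivot at -50, -22, +22 and +50 degrees from its +x (about z). Each begins 100 mm from the pivot and ends at a red buffer stop, its face 185 mm from the pivot, 42 mm wide, reaching 28 to 44 mm above the table
- board_centre (a point): point on the pivot axis on the board's upper face. All tracks have 40 mm wide beds 20 mm above the table and two rails 32 mm apart inside, rail tops 25 mm above the table. A brick-red roundhouse, 78 mm high, stands behind the fan, over 235 mm from the pivot. Two more tracks, at +90 and -90 degrees from the board's +x, carry parked wagons
- bridge: black turntable bridge, 190 x 44 mm, turns both ways on its pivot and stays where it is left (about 1.2 N at the post moves it). Origin: on the pivot axis at table height; +x points along its track to the open end; rail tops 25 mm above the table like the other tracks. The push post stands at the other end, 87 mm from the pivot
- bridge_nose (a point): middle of the bridge's open end, at rail-top height, 95 mm from the pivot along the bridge's +x
- bridge_post (a point): top of the upright brass push post: 10 mm thick, reaching from the deck to 62 mm above the table (with a 13 mm ball on its top, to 68 mm), on the bridge's centre line 87 mm behind the pivot
- engine: yellow model diesel on the bridge, hood to the open end, flat upright cab end (42 mm wide, 8 to 46 mm above rail tops) to the post. 75 x 44 mm; origin at its middle at rail-top height, +x to the hood. About 0.28 kg; its wheels slide (friction 0.6), so it stays where left. Guides under it run between the rails (3 mm play) and steer it over joints lined up to a few mm
- lamp_green: fixed yard lamp with a green head (20 mm wide, 50 mm tall), standing on the board on the centre line of one of the four tracks, 209 mm from the pivot, behind the buffer stop; origin at its foot
- lamp_red1: the same with a red head, at the end of another of the four tracks
- lamp_red2: another red lamp, as lamp_red1
- lamp_red3: another red lamp, as lamp_red1
- tank_wagon: grey tank wagon parked beside the turntable, 58 mm high over the rails; 75 mm long, 44 mm wide; origin midway between the rails at rail-top height, x along its length
- box_wagon: red-brown box wagon parked on the other side, 53 mm high over the rails; 75 mm long, 44 mm wide; origin midway between the rails at rail-top height, x along its length
- screwdriver: blue-handled screwdriver, 130 mm long, lying on the board behind the turntable; x along its length
Things that resemble listed ones, but are neither listed nor needed, are in the scene too. Leave any orange look-alike of the engine alone.

How it is judged (in metres and radians):
On the way, in this order (a step that is already met when the one before it is completed fails the run):
1. the bridge is lined up with the green-lamp track, the engine still on it (y of lamp_green in the frame of bridge between -0.01 and 0.01 m and x of lamp_green in the frame of bridge above 0 m and horizontal distance between engine and bridge below 0.08 m), for 0.2 s.
2. the engine stands against the stop before the green lamp (horizontal distance between engine and lamp_green below 0.066 m), for 0.2 s.
At the end, for the whole second after the job is handed in: the engine rests upright on the rails of the green-lamp track, within 4 mm of its buffer stop (origin less than 66 mm from the lamp; 61.5 mm when touching); before that the bridge was lined up, engine on it, with the green lamp within 10 mm of its centre line (horizontal distance between engine and lamp_green below 0.066 m and height (world z) of engine between 0.022 and 0.028 m and angle between engine's own z axis and vertical below 0.06 rad and linear speed of engine below 0.01 m/s).
It fails at once if the engine is lifted (more than 8 mm) or falls off the rails (height (world z) of engine above 0.033 m or height (world z) of engine below 0.019 m or angle between engine's own z axis and vertical above 0.25 rad).
It fails at once if a parked wagon or the screwdriver is moved more than 15 mm (distance of any of tank_wagon, box_wagon, screwdriver from where it was at the start of the episode above 0.015 m).
It also fails if it takes over 51 s, if anything falls off the work surface, if the arm or the gripper's body presses on something with over 40 N, if the wrist force passes 120 N, or if a joint passes its speed limit or range.

## Working session

There is one attempt and no reset: what is moved stays moved. The work goes in short steps, Python scripts to look and compute and a tool call to move; the robot and the scene stay as the last step left them, time stands still between calls to the robot, and variables do not carry over. Pictures are saved under pics/ and viewed, at most 10 in all, crops included, and the job is handed in when it is done.

Besides the shell and the picture viewer there is one more tool, called after "Emit:" in YAML: its name, and indented under it one key for each argument. step_arm: Moves the arm, as the interface text tells. Its arguments: {"type":"object","properties":{"plan":{"type":"array"},"squeeze":{"type":"number"}},"required":["plan"]}

```bash
mkdir -p pics
cat > h.py <<'E'
from rig import *
import numpy as np, cv2
def snap(n,f):
    c=capture(n); np.save('pics/'+f+'.npy',c,allow_pickle=True); cv2.imwrite('pics/'+f+'.png',c['color'][:,:,::-1]); return c
def ld(f): return np.load('pics/'+f+'.npy',allow_pickle=True).item()
def px(c,u,v,z=None):
    f=c['color'].shape[0]/2/np.tan(np.radians(c['vertical_fov'])/2)
    R=cv2.Rodrigues(np.array(c['rvec'],float))[0]; t=np.array(c['tvec'],float).ravel()
    r=np.array([(u-c['cx'])/f,(v-c['cy'])/f,1.])
    o=-R.T@t; d=R.T@r
    s=float(c['depth'][int(round(v)),int(round(u))]) if z is None else (z-o[2])/d[2]
    return o+s*d
E
python3 - <<'E'
from h import *
a=snap('top','t0'); b=snap('side','s0')
cv2.imwrite('pics/t0b.png',cv2.resize(a['color'][:,:,::-1],(800,600),interpolation=cv2.INTER_CUBIC))
cv2.imwrite('pics/s0b.png',cv2.resize(b['color'][:,:,::-1],(800,600),interpolation=cv2.INTER_CUBIC))
print(sense())
for c in(a,b): print(c['rvec'],c['tvec'],c['vertical_fov'],c['cx'],c['cy'])
E
```

```text
{'time_s': 0.1, 'joints': array([-1.48640467e+00,  3.13430313e-01,  1.49833344e+00, -2.19432572e-05,
        1.33104503e+00, -2.23366188e-01]), 'dq': array([-0.00163947, -0.00103226, -0.00019112, -0.00129234,  0.00015434,
       -0.00051364]), 'tau': array([ 3.06231916e-03, -4.12902725e+01, -2.60139871e+01, -2.07722319e-04,
        3.01442662e-03,  1.33251208e-05]), 'eef_pos': array([ 159.02340553, -500.18503011,  303.3841191 ]), 'ee_rot': array([-6.07340028e-04,  9.88183399e-01,  1.53274918e-01,  3.15884531e-05]), 'force': array([-0.56621506,  1.0291903 ,  1.29683337]), 'wrist_torque': array([ 0.01419747,  0.00074587, -0.02503486]), 'grip_force': 0.0, 'grip_width': 0.9963690231347547}
[ 2.08563385 -2.12100968  0.25037262] [-85.09399778 585.70261841 748.96293116] 52.945702171749495 260.1134250181429 194.24323006336638
[ 0.30854885 -2.78363991  1.19272637] [512.98194314 209.13043426 663.58452078] 55.92717482992025 253.36098482312158 180.42696091706298
```

View pics/t0b.png

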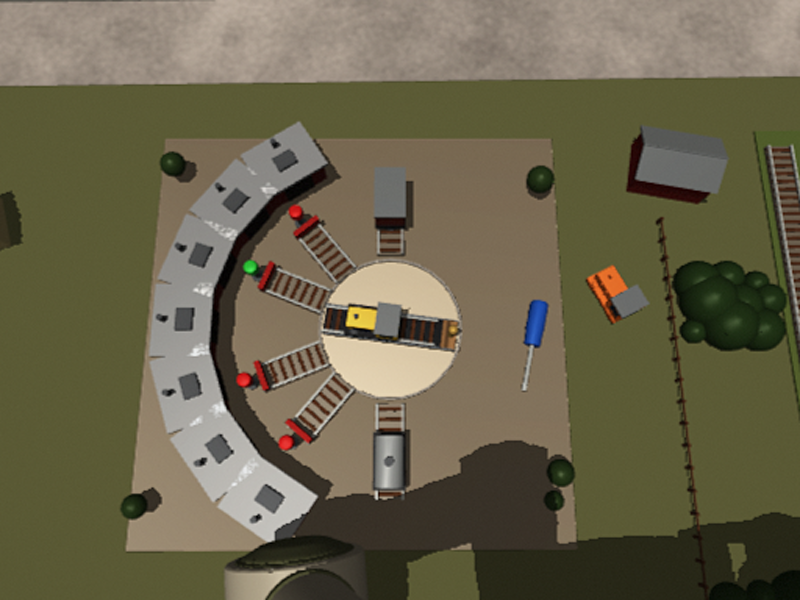

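View pics/s0b.png

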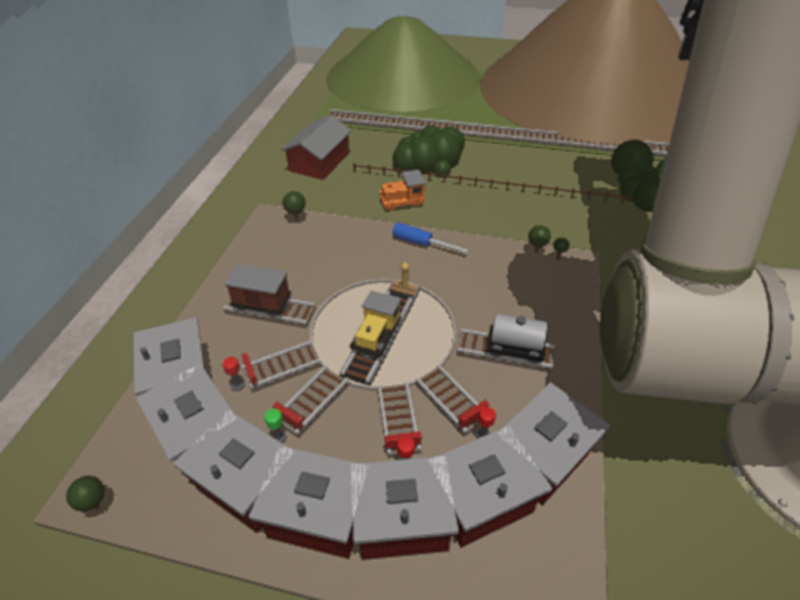

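The top picture shows the engine, yellow with a grey cab, at about (375,319). The post is at (453,328), the green lamp at (250,267), and the red lamps at (296,212), (244,380) and (287,442). The only look-alike is the orange engine at (615,293), off the board. The one on the bridge is yellow, so that is my choice. The box wagon is at (391,195), the tank wagon at (390,462) and the screwdriver at (535,325).

Run:
```python
from h import *
c=ld('t0'); k=.64
P={'post':(453,328,62),'green':(250,267,None),'r1':(296,212,None),'r2':(244,380,None),'r3':(287,442,None),'ttL':(321,330,12),'ttR':(461,330,12),'ttT':(391,261,12),'ttB':(391,398,12),'cabtop':(389,319,None),'box':(391,183,None),'tank':(389,462,None)}
for n,(u,v,z) in P.items(): print(n,px(c,u*k,v*k,z).round(1))
cr=c['color'][150:265,140:310,::-1]
cv2.imwrite('pics/crop0.png',cv2.resize(cr,None,fx=4.7,fy=4.7,interpolation=cv2.INTER_CUBIC))
```

```text
post [ 550.5 -157.4   62. ]
green [642.2 121.6  57.4]
r1 [721.8  59.2  59.8]
r2 [484.9 121.5  63.2]
r3 [404.   63.   60.8]
ttL [560.1  27.7  12. ]
ttR [ 556.8 -173.2   12. ]
ttT [661.9 -73.9  12. ]
ttB [461.8 -71.5  12. ]
cabtop [562.  -71.2  73.4]
box [756.6 -76.2  76.1]
tank [377.1 -69.3  81. ]
```

View pics/crop0.png

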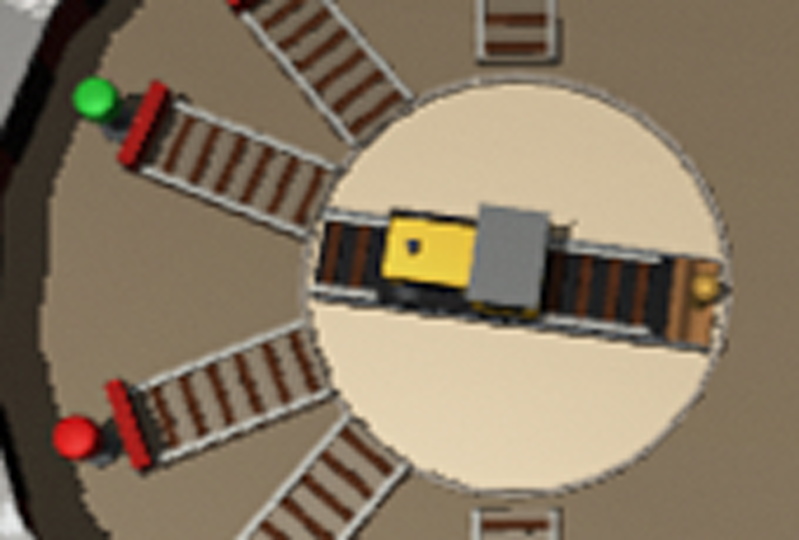

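The crop confirms the yellow engine on the bridge, cab towards the post at crop (705,288), and the green-lamp track second from the top. The pivot is at about (561.5,-72.7). The bridge heads about 82° and the green track 67.4°. The post therefore belongs near (528,-153), and I can centre it there by closing the open fingers around that spot.

```bash
cat >> h.py <<'E'
from scipy.spatial.transform import Rotation as Ro
def off(goal,yaw=None):
    "offset (cm) in tool axes to world goal; rotation about tool z (deg) to bring tool y to bearing yaw"
    s=sense(); q=s['ee_rot']; R=Ro.from_quat([q[1],q[2],q[3],q[0]]).as_matrix()
    o=R.T@(np.array(goal)-s['eef_pos'])/10
    b=np.degrees(np.arctan2(R[1,1],R[0,1]))
    print('off',o.round(2),'ybearing',b.round(2),'rotz',None if yaw is None else round(b-yaw,2), 'tilt',R[:,2].round(4))
E
python3 - <<'E'
from h import *
off([528,-153,220],-22.6)
E
```

```text
off [ 45.68 -21.9    8.38] ybearing -72.37 rotz -49.77 tilt [-1.0e-04  1.2e-03 -1.0e+00]
```

Emit:
step_arm:
  plan:
    - {"offset": [45.7,-21.9,0],"rot": [0,0,-49.8],"gripper": 8.5}
    - {"offset": [45.7,-21.9,0],"rot": [0,0,-49.8],"gripper": 8.5}
    - {"offset": [45.7,-21.9,0],"rot": [0,0,-49.8],"gripper": 8.5}
    - {"offset": [45.7,-21.9,0],"rot": [0,0,-49.8],"gripper": 8.5}
    - {"offset": [45.7,-21.9,0],"rot": [0,0,-49.8],"gripper": 8.5}
    - {"offset": [45.7,-21.9,0],"rot": [0,0,-49.8],"gripper": 8.5}
    - {"offset": [45.7,-21.9,0],"rot": [0,0,-49.8],"gripper": 8.5}
    - {"offset": [45.7,-21.9,0],"rot": [0,0,-49.8],"gripper": 8.5}
    - {"offset": [45.7,-21.9,0],"rot": [0,0,-49.8],"gripper": 8.5}
    - {"offset": [45.7,-21.9,0],"rot": [0,0,-49.8],"gripper": 8.5}
    - {"offset": [45.7,-21.9,8.4],"rot": [0,0,-49.8],"gripper": 8.5}
    - {"offset": [45.7,-21.9,8.4],"rot": [0,0,-49.8],"gripper": 8.5}

```text
time_s: 1.3
eef_pos: [528.5, -151.5, 217.4]
ee_rot: [-0.001, 0.831, 0.556, -0.0]
force: [0.4, -1.2, 0.3]
grip_width: 0.997
grip_force: 0.0
```

Run:
```python
from h import *
s=sense();print(s['eef_pos'],s['time_s'],s['force']);off([528,-153,114],-22.6)
```

```text
[ 528.46986724 -151.48129085  217.40518343] 1.3 [ 0.35284852 -1.20954832  0.28121722]
off [-0.16  0.03 10.34] ybearing -22.41 rotz 0.19 tilt [-1.4e-03  7.0e-04 -1.0e+00]
```

Emit:
step_arm:
  plan:
    - {"offset": [0,0,3],"rot": [0,0,0],"gripper": 8.5}
    - {"offset": [0,0,6],"rot": [0,0,0],"gripper": 8.5}
    - {"offset": [0,0,8.5],"rot": [0,0,0],"gripper": 8.5}
    - {"offset": [-0.1,0,10.3],"rot": [0,0,0],"gripper": 8.5}
    - {"offset": [-0.1,0,10.3],"rot": [0,0,0],"gripper": 8.5}

```text
time_s: 1.8
eef_pos: [526.7, -153.6, 114.5]
ee_rot: [-0.002, 0.832, 0.555, -0.001]
force: [-0.1, 0.2, 0.4]
grip_width: 1.0
grip_force: 0.0
```

Run:
```python
from h import *
c=snap('side','s1'); cr=c['color'][110:270,150:350,::-1]
cv2.imwrite('pics/s1c.png',cv2.resize(cr,None,fx=3.7,fy=3.7,interpolation=cv2.INTER_CUBIC))
```

```text
(no output)
```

View pics/s1c.png

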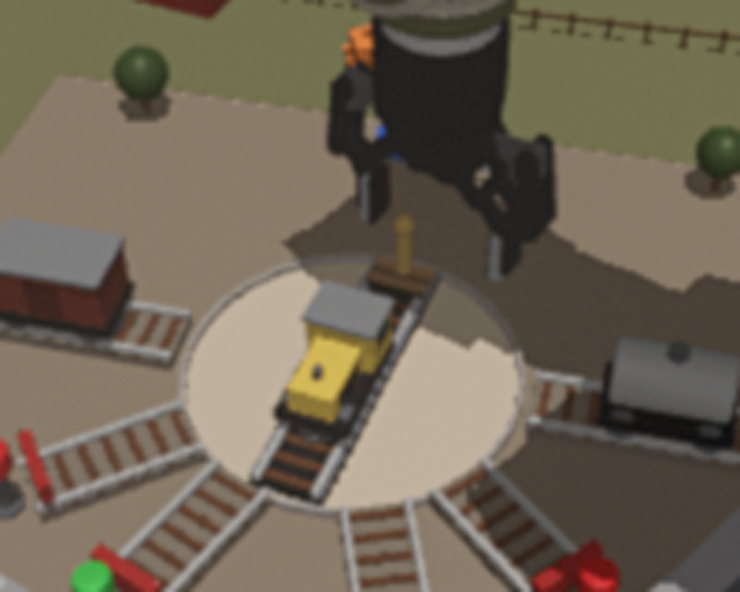

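The side crop shows the post at (403,240) between the left finger (372,195) and the right finger (500,255), nothing touched. I'll close slowly to centre it.

Emit:
step_arm:
  plan:
    - {"offset": [0,0,0],"rot": [0,0,0],"gripper": 7}
    - {"offset": [0,0,0],"rot": [0,0,0],"gripper": 6}
    - {"offset": [0,0,0],"rot": [0,0,0],"gripper": 5}
    - {"offset": [0,0,0],"rot": [0,0,0],"gripper": 4.3}
    - {"offset": [0,0,0],"rot": [0,0,0],"gripper": 3.6}
    - {"offset": [0,0,0],"rot": [0,0,0],"gripper": 3}
    - {"offset": [0,0,0],"rot": [0,0,0],"gripper": 2.5}
    - {"offset": [0,0,0],"rot": [0,0,0],"gripper": 2.1}
    - {"offset": [0,0,0],"rot": [0,0,0],"gripper": 1.8}
    - {"offset": [0,0,0],"rot": [0,0,0],"gripper": 1.6}
    - {"offset": [0,0,0],"rot": [0,0,0],"gripper": 1.4}
    - {"offset": [0,0,0],"rot": [0,0,0],"gripper": 1.4}
  squeeze: 20

```text
time_s: 3.05
eef_pos: [527.8, -154.1, 116.9]
ee_rot: [-0.0, 0.832, 0.555, -0.0]
force: [1.2, -1.4, 0.3]
grip_width: 0.165
grip_force: 0.6
```

Run:
```python
from h import *
c=snap('side','s2'); cr=c['color'][110:300,140:350,::-1]
cv2.imwrite('pics/s2c.png',cv2.resize(cr,None,fx=3.1,fy=3.1,interpolation=cv2.INTER_CUBIC))
s=sense();print(s['eef_pos'],s['grip_width'],s['force'])
```

```text
[ 527.79146366 -154.09113953  116.86289673] 0.16536166616942033 [ 0.14795339 -1.76473879  0.81352787]
```

View pics/s2c.png

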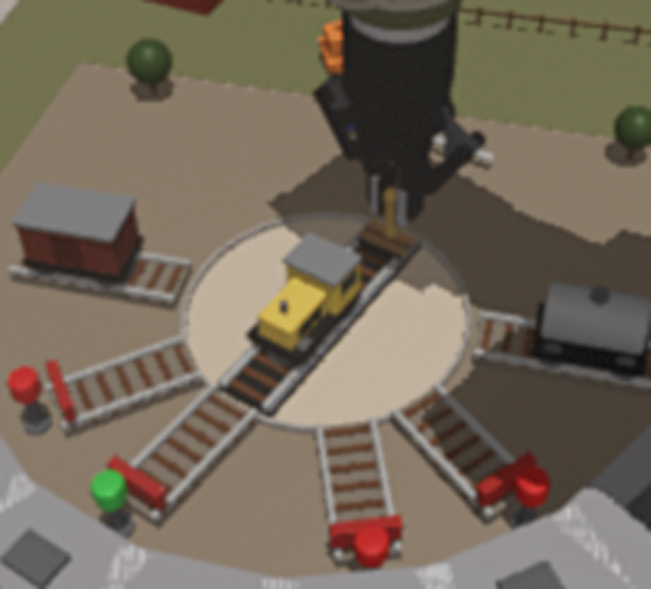

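The side crop shows the bridge nearly in line with the green-lamp track: bridge rail ends near (225,383) and (268,408), green lamp at (108,490). I'll check the joint closer.

Run:
```python
from h import *
a=ld('s2'); b=snap('top','t2')
A=cv2.resize(a['color'][195:285,165:245,::-1],(400,450),interpolation=cv2.INTER_CUBIC)
B=cv2.resize(b['color'][160:250,160:240,::-1],(400,450),interpolation=cv2.INTER_CUBIC)
cv2.imwrite('pics/j.png',np.hstack([A,B]))
```

```text
(no output)
```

View pics/j.png

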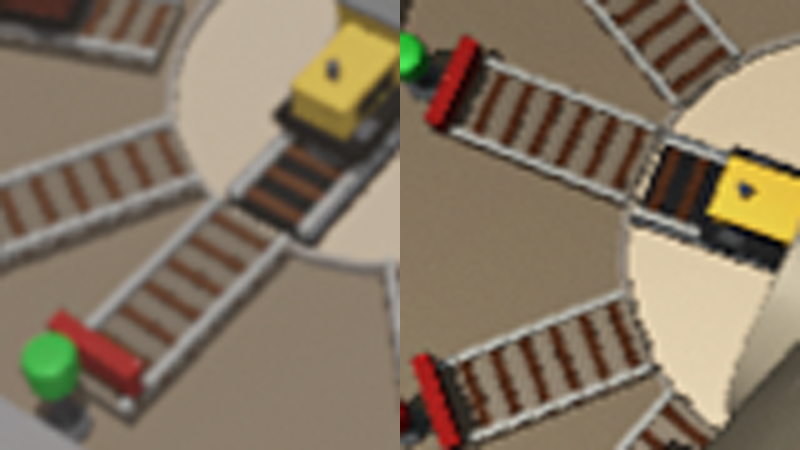

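The joint crop shows the left rails flush and the right ones about 2 px outward. The bridge is roughly 1 mm short, so I'll nudge it slightly, release and slide forward.

Emit:
step_arm:
  plan:
    - {"offset": [0,-0.1,0],"rot": [0,0,0],"gripper": 1.4}
    - {"offset": [0,-0.1,0],"rot": [0,0,0],"gripper": 1.4}
    - {"offset": [0,-0.1,0],"rot": [0,0,0],"gripper": 2.5}
    - {"offset": [0,-0.1,0],"rot": [0,0,0],"gripper": 4}
    - {"offset": [0,-0.1,0],"rot": [0,0,0],"gripper": 4}
    - {"offset": [2,-0.1,0],"rot": [0,0,0],"gripper": 4}
    - {"offset": [3.7,-0.1,0.3],"rot": [0,0,0],"gripper": 4}
    - {"offset": [3.7,-0.1,0.3],"rot": [0,0,0],"gripper": 3}
    - {"offset": [3.7,-0.1,0.3],"rot": [0,0,0],"gripper": 1.5}
    - {"offset": [3.7,-0.1,0.3],"rot": [0,0,0],"gripper": 0.8}
    - {"offset": [3.7,-0.1,0.3],"rot": [0,0,0],"gripper": 0.8}

```text
time_s: 4.25
eef_pos: [540.9, -120.2, 114.0]
ee_rot: [0.0, 0.832, 0.555, -0.0]
force: [-0.9, -0.2, 0.3]
grip_width: 0.093
grip_force: 0.0
```

Run:
```python
from h import *
s=sense();print(s['eef_pos'],s['grip_width'],s['force'])
g=np.array([561.5,-72.7]);d=np.array([.384,.923]);n=np.array([.923,-.384])
r=s['eef_pos'][:2]-g;print(r@d,r@n)
off([*(g+99*d),114],-22.6)
a=snap('side','s3');b=snap('top','t3')
A=cv2.resize(a['color'][160:290,150:280,::-1],(400,400),interpolation=cv2.INTER_CUBIC)
B=cv2.resize(b['color'][150:250,160:260,::-1],(400,400),interpolation=cv2.INTER_CUBIC)
cv2.imwrite('pics/j3.png',np.hstack([A,B]))
```

```text
[ 540.94361527 -120.16648094  113.99994356] 0.09289140741453364 [-0.86470826 -0.19115326  0.27668022]
-51.70521363848383 -0.7464144226197713
off [15.07  0.07 -0.  ] ybearing -22.61 rotz -0.01 tilt [ 0.e+00 -1.e-04 -1.e+00]
```

View pics/j3.png

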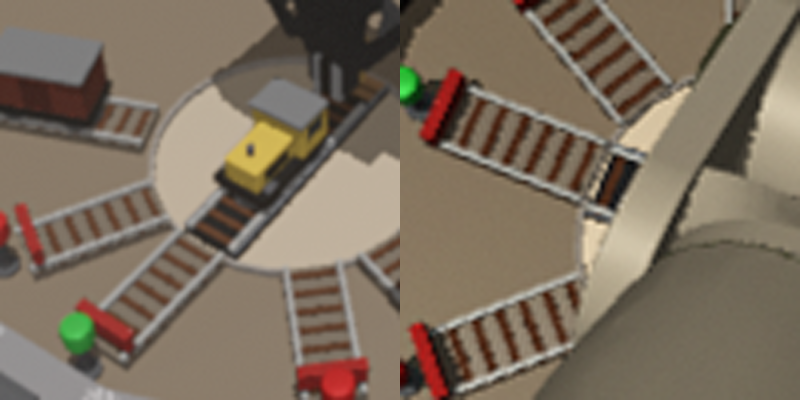

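The side crop shows the bridge lined up, the fingers behind the cab at (330,80) and the path to the buffer clear. I'll push along tool +x.

Emit:
step_arm:
  plan:
    - {"offset": [0.8,0,0],"rot": [0,0,0],"gripper": 0.8}
    - {"offset": [1.6,0,0],"rot": [0,0,0],"gripper": 0.8}
    - {"offset": [2.4,0,0],"rot": [0,0,0],"gripper": 0.8}
    - {"offset": [3.2,0,0],"rot": [0,0,0],"gripper": 0.8}
    - {"offset": [4,0,0],"rot": [0,0,0],"gripper": 0.8}
    - {"offset": [4.8,0.1,0],"rot": [0,0,0],"gripper": 0.8}
    - {"offset": [5.6,0.1,0],"rot": [0,0,0],"gripper": 0.8}
    - {"offset": [6.4,0.1,0],"rot": [0,0,0],"gripper": 0.8}

```text
time_s: 5.15
eef_pos: [566.9, -60.3, 113.9]
ee_rot: [0.0, 0.832, 0.555, -0.0]
force: [-0.5, -2.1, 0.7]
grip_width: 0.095
grip_force: 1.2
```

Run:
```python
from h import *
off([599.5,18.7,114],-22.6)
a=snap('side','s4')
cv2.imwrite('pics/j4.png',cv2.resize(a['color'][150:300,130:300,::-1],(680,600),interpolation=cv2.INTER_CUBIC))
```

```text
off [ 8.54 -0.02 -0.01] ybearing -22.57 rotz 0.03 tilt [ 0.e+00 -1.e-04 -1.e+00]
```

View pics/j4.png

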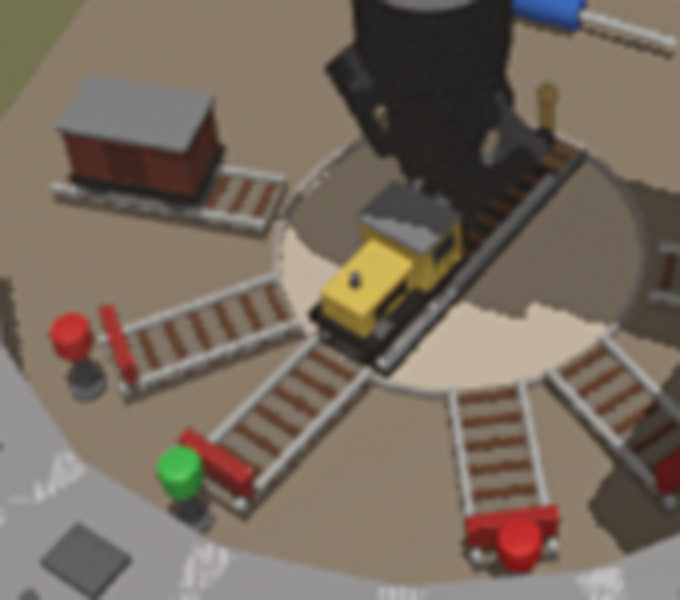

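The engine (cab at (410,215), nose at (350,340)) has reached the joint upright and in line with the green-lamp track. I'll continue.

Emit:
step_arm:
  plan:
    - {"offset": [0.5,0,0],"rot": [0,0,0],"gripper": 0.8}
    - {"offset": [1,0,0],"rot": [0,0,0],"gripper": 0.8}
    - {"offset": [1.5,0,0],"rot": [0,0,0],"gripper": 0.8}
    - {"offset": [2,0,0],"rot": [0,0,0],"gripper": 0.8}
    - {"offset": [2.6,0,0],"rot": [0,0,0],"gripper": 0.8}
    - {"offset": [3.2,0,0],"rot": [0,0,0],"gripper": 0.8}
    - {"offset": [3.8,0,0],"rot": [0,0,0],"gripper": 0.8}
    - {"offset": [4.4,0,0],"rot": [0,0,0],"gripper": 0.8}

```text
time_s: 6.0
eef_pos: [583.7, -19.7, 113.9]
ee_rot: [-0.0, 0.832, 0.555, -0.0]
force: [-1.6, -1.8, 0.8]
grip_width: 0.089
grip_force: 1.1
```

Emit:
step_arm:
  plan:
    - {"offset": [0.6,0,0],"rot": [0,0,0],"gripper": 0.8}
    - {"offset": [1.2,0,0],"rot": [0,0,0],"gripper": 0.8}
    - {"offset": [1.8,0,0],"rot": [0,0,0],"gripper": 0.8}
    - {"offset": [2.4,0,0],"rot": [0,0,0],"gripper": 0.8}
    - {"offset": [2.9,0,0],"rot": [0,0,0],"gripper": 0.8}
    - {"offset": [3.2,0,0],"rot": [0,0,0],"gripper": 0.8}
    - {"offset": [3.4,0,0],"rot": [0,0,0],"gripper": 0.8}

```text
time_s: 6.7
eef_pos: [596.6, 11.4, 113.9]
ee_rot: [0.0, 0.832, 0.555, -0.0]
force: [-1.0, -2.4, -0.9]
grip_width: 0.096
grip_force: 1.1
```

Run:
```python
from h import *
off([599.5,18.7,114],-22.6);print(sense()['force'])
a=snap('side','s5')
cv2.imwrite('pics/j5.png',cv2.resize(a['color'][170:290,130:270,::-1],(700,600),interpolation=cv2.INTER_CUBIC))
```

```text
off [ 0.78 -0.01 -0.01] ybearing -22.56 rotz 0.04 tilt [-0. -0. -1.]
[-1.00458052 -2.37419548 -0.89276376]
```

View pics/j5.png

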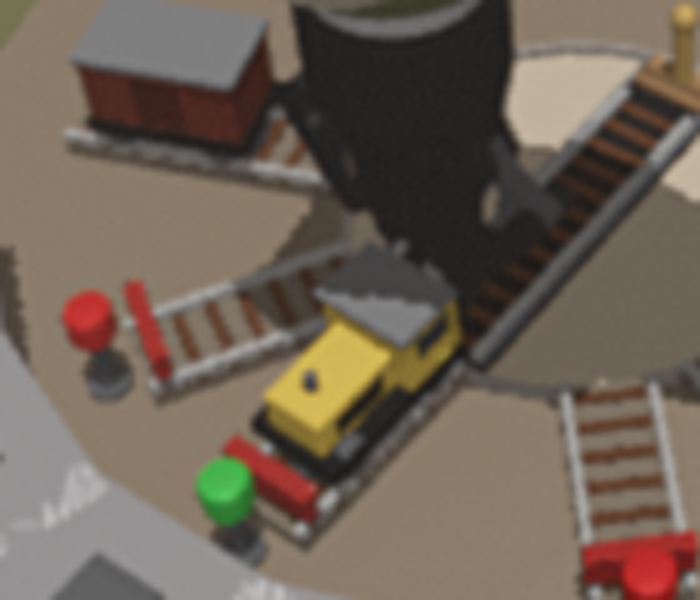

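The engine nose at (300,455) is a few mm short of the red buffer (270,480) and upright on the rails. I'll creep until contact.

Emit:
step_arm:
  plan:
    - {"offset": [0.15,0,0],"rot": [0,0,0],"gripper": 0.8}
    - {"offset": [0.3,0,0],"rot": [0,0,0],"gripper": 0.8}
    - {"offset": [0.45,0,0],"rot": [0,0,0],"gripper": 0.8}
    - {"offset": [0.6,0,0],"rot": [0,0,0],"gripper": 0.8}
    - {"offset": [0.6,0,0],"rot": [0,0,0],"gripper": 0.8}

```text
time_s: 7.25
eef_pos: [598.9, 16.9, 113.9]
ee_rot: [-0.0, 0.832, 0.555, 0.0]
force: [0.9, -1.5, -0.4]
grip_width: 0.095
grip_force: 0.4
```

Emit:
step_arm:
  plan:
    - {"offset": [0.1,0,0],"rot": [0,0,0],"gripper": 0.8}
    - {"offset": [0.2,0,0],"rot": [0,0,0],"gripper": 0.8}
    - {"offset": [0.2,0,0],"rot": [0,0,0],"gripper": 0.8}

```text
time_s: 7.55
eef_pos: [599.6, 18.7, 113.9]
ee_rot: [0.0, 0.832, 0.555, 0.0]
force: [-1.3, -1.4, 0.8]
grip_width: 0.093
grip_force: 0.7
```

Emit:
step_arm:
  plan:
    - {"offset": [0.1,0,0],"rot": [0,0,0],"gripper": 0.8}
    - {"offset": [0.2,0,0],"rot": [0,0,0],"gripper": 0.8}
    - {"offset": [0.2,0,0],"rot": [0,0,0],"gripper": 0.8}

```text
time_s: 7.85
eef_pos: [599.9, 19.3, 114.0]
ee_rot: [0.0, 0.832, 0.555, -0.001]
force: [-5.8, -10.2, 3.2]
grip_width: 0.096
grip_force: 5.5
```

The force rose to 12 N and the motion stalled, so the engine is against the stop. I'll back off and check.

Emit:
step_arm:
  plan:
    - {"offset": [-1,0,0],"rot": [0,0,0],"gripper": 0.8}
    - {"offset": [-3,0,0],"rot": [0,0,0],"gripper": 0.8}
    - {"offset": [-3,0,-4],"rot": [0,0,0],"gripper": 0.8}
    - {"offset": [-3,0,-8],"rot": [0,0,0],"gripper": 0.8}
    - {"offset": [-3,0,-8],"rot": [0,0,0],"gripper": 0.8}

```text
time_s: 8.35
eef_pos: [590.5, -7.7, 199.2]
ee_rot: [0.003, 0.832, 0.555, 0.004]
force: [0.5, 0.5, -0.4]
grip_width: 0.095
grip_force: 0.0
```

Run:
```python
from h import *
a=snap('side','s6')
cv2.imwrite('pics/j6.png',cv2.resize(a['color'][200:290,150:250,::-1],(660,594),interpolation=cv2.INTER_CUBIC))
```

```text
(no output)
```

View pics/j6.png

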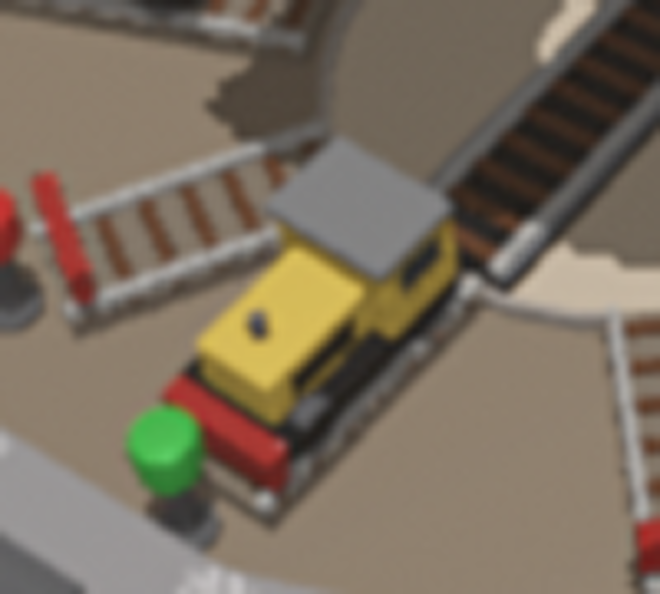

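The engine stands upright against the red buffer at (225,430), in front of the green lamp at (165,445).

```bash
python3 -c "
from rig import *
print(finish_job())"
```

```text
the job is handed in; nothing more can be done
None
```

The job is handed in: the bridge was turned into line with the green-lamp track, and the last picture shows the yellow engine upright against its red buffer stop; the judge's verdict was not reported back.

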